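Return each container to its matching spill tray

TASK

Clear up the lab bench: put each of the four containers into the grey spill tray that matches its shape and size (jar in the large round one, vial in the small round one, square bottle in the square one, tip box in the oblong one), standing flat on the tray's floor inside the rim. Keep every container upright and set it down without dropping it, and leave the phone and the big bottle where they are.

Things in the scene. Friction and masses are not known exactly. Their poses are not given: they have to be found in the camera images.
- jar: Wide round amber glass jar with a black lid, loose, upright. Body 60 mm diameter and 62 mm high, lid 54 mm diameter on top, 80 mm high in all, about 0.2 kg. Origin: centre of its underside; z up along its axis.
- vial: Narrow round amber glass vial with a black cap, loose, upright. Body 34 mm diameter and 65 mm high, cap 28 mm diameter on top, 85 mm high in all, about 50 g. Origin: centre of its underside; z up along its axis.
- square_bottle: White plastic bottle of square section with a round blue screw cap, loose, upright. Body 50 x 50 mm and 82 mm high (x and y square to its faces, edges rounded), above it a neck 38 mm and a cap 34 mm in diameter, 110 mm high in all, about 0.2 kg. Origin: centre of its underside; z up.
- tip_box: Oblong pipette tip box, loose, white with a yellow perforated top that holds some white tips near one end. 60 mm wide (its x) by 96 mm long (its y), 58 mm high, tips 7 mm higher; about 0.14 kg. Origin: centre of its underside; z up.
- large_round_tray: Large round spill tray, 82 mm inside diameter, 88 mm outside; for the jar. Fixed grey plastic, 12 mm high: floor 3 mm thick with a 3 mm wide rim standing 9 mm above the floor. Origin: centre of its underside, on the bench; z up.
- small_round_tray: Small round spill tray, 54 mm inside diameter, 60 mm outside; for the vial. Fixed grey plastic, 12 mm high: floor 3 mm thick with a 3 mm wide rim standing 9 mm above the floor. Origin: centre of its underside, on the bench; z up.
- square_tray: Square spill tray, 70 x 70 mm inside, 76 x 76 mm outside, x and y square to its sides; for the square bottle. Fixed grey plastic, 12 mm high: floor 3 mm thick with a 3 mm wide rim standing 9 mm above the floor. Origin: centre of its underside, on the bench; z up.
- oblong_tray: Oblong spill tray, 82 mm wide (its x) by 118 mm long (its y) inside, 88 x 124 mm outside; for the tip box. Fixed grey plastic, 12 mm high: floor 3 mm thick with a 3 mm wide rim standing 9 mm above the floor. Origin: centre of its underside, on the bench; z up.
- phone: Bystander: black phone lying flat beyond the work, on the side away from the robot, 72 (x) by 146 (y) by 9 mm. Origin: centre of its underside. Not to be moved.
- big_bottle: Bystander: big greenish glass bottle with a blue cap, upright at the right of the work, 86 mm diameter, 178 mm high. Origin: centre of its underside. Not to be moved.

How it is judged (in metres and radians):
At the end, for the whole second after the job is handed in: Each container stands released and at rest in its own tray, on the tray's floor (its underside 0 to 6 mm above the tray's underside), within 0.06 rad of upright, its centre off the tray's centre by less than 13 mm (jar, vial), 17 mm (square bottle) or 18 mm (tip box) (horizontal distance between jar and large_round_tray below 0.013 m and z of jar in the frame of large_round_tray between 0 and 0.006 m and angle between each of jar, vial, square_bottle, tip_box's own z axis and vertical below 0.06 rad and linear speed of each of jar, vial, square_bottle, tip_box below 0.02 m/s and contact force between each of jar, vial, square_bottle, tip_box and the fingers below 0.1 N and horizontal distance between vial and small_round_tray below 0.013 m and z of vial in the frame of small_round_tray between 0 and 0.006 m and horizontal distance between square_bottle and square_tray below 0.017 m and z of square_bottle in the frame of square_tray between 0 and 0.006 m and horizontal distance between tip_box and oblong_tray below 0.018 m and z of tip_box in the frame of oblong_tray between 0 and 0.006 m); the robot touches nothing.
It fails at once if a container is tipped more than 0.6 rad from upright (angle between any of jar, vial, square_bottle, tip_box's own z axis and vertical above 0.6 rad).
It fails at once if a container is dropped (moves faster than 0.7 m/s while the fingers do not hold it, a fall of about 25 mm) ((linear speed of jar above 0.7 m/s and contact force between jar and the fingers below 0.05 N) or (linear speed of vial above 0.7 m/s and contact force between vial and the fingers below 0.05 N) or (linear speed of square_bottle above 0.7 m/s and contact force between square_bottle and the fingers below 0.05 N) or (linear speed of tip_box above 0.7 m/s and contact force between tip_box and the fingers below 0.05 N)).
It fails at once if the phone is moved more than 20 mm (distance of phone from where it was at the start of the episode above 0.02 m).
It fails at once if the big bottle is moved more than 20 mm (distance of big_bottle from where it was at the start of the episode above 0.02 m).
It also fails if it takes over 112 s, if anything falls off the work surface, if the arm or the gripper's body presses on something with over 40 N, if the wrist force passes 120 N, or if a joint passes its speed limit or range.

ROBOT

A 6-joint arm with a two-finger parallel gripper is mounted at the origin on the work surface. World frame = base frame: x ahead of the robot, y to its left, z up, the work surface at z = 0. Lengths are in mm, angles in rad, forces in N, time in s.
With the tool pointing down it reaches from about 250 to 775 mm from the base axis. Payload 8.9 kg.
Tool frame: the origin (TCP) lies on the front face of the gripper's body, between the roots of the fingers; the fingertips stand 73 mm ahead of it and the grasp point (between the pads) lies 54 mm ahead of it; z points along the fingers, y is the line along which they close (so a half turn about z gives the same grasp; the last joint's range is limited). The gripper opens to 85 mm and grips with 20 to 120 N. Pads are 22 mm wide; open, the fingers measure 114 mm over their backs; the gripper's body (76 mm by 85 mm) begins 54 mm behind the grasp point. The pads swing forward as they close: fully open they stand 13 mm farther back than shut.
Start: joints at [-1.296, 0.291, -0.153, 1.127, 0, 1.431], TCP at [211.1, -480.688, 303.905] pointing down, gripper open.
Joint ranges: [-2.52, 2.52], [-0.91, 1.74], [-1.3, 1.37], [-1.96, 2.02], [-1.52, 1.47], [-3.14, 3.14]. Speed limits (rad/s): [2.22, 2.22, 2.79, 3.14, 3.14, 3.14].

INTERFACE

Orientations are given as a unit quaternion [x, y, z, w].
In Python, from workcell import r gives the robot as it stands. The module is installed in compiled form; this text tells all that it offers.
- The arm moves only by the tool step_arm, never from a script. Its argument "commands" is a list of rows, each an object with "offset": the shift along the world's x, y, z in m, a list of three; "turn": the turn, a rotation vector about the world's x, y, z in rad, a list of three; "jaw": the closure, from 0 (fully open) to 1 (shut). In form: [{"offset": [dx, dy, dz], "turn": [rx, ry, rz], "jaw": jaw}, ...]. A call has exactly 10 rows; each row shifts and turns the commanded pose from where the row before left it; what a row does not reach is not made up. A row lasts 1/12 s, in which the tool goes at most 41.7 mm and 7.16 degrees, less where a joint would pass 70% of its speed; a pose out of reach is approached as far as the arm can. A call is refused whole if a number of a shift passes 0.0417 or a number of a turn 0.125, either way. A call with a gripper value outside its range is refused whole. The fingers move at their own pace and stop on an object; "force" is the grip in N (left out, the last holds). Time passes only in rows, so rows that do not move let the fingers close, or fill a call up. It gives the time, the measured TCP pose, the force, the opening and the grip force at its end, in the units of the state.
- r.read_state(): the state, without advancing time (a new reading comes with each control period).
- r.snapshot(name): name is "scene" or "top" or "wrist"; returns a dict with "img" (480x640x3 uint8, red, green, blue), "z_map" (480x640 float32, mm along the optical axis (not along the pixel's ray), 0 where there is no reading), "vertical_fov" (degrees; the focal length in pixels is half the picture's height over the tangent of half this angle, whatever the lens; pixels are square), "cx", "cy" (the principal point, pixels), "view" (4x4, takes a point from world to camera coordinates). Camera axes: x right, y down, z forward; pixel columns grow to the right and rows downward; lengths in mm; the calibration is good to about 2 mm. A picture is of the moment at which its call begins.
- r.job_done(): hands the job in; it is judged then, once.
The state is a dict: "clock": time; "joint_pos": joint angles; "qvel": joint speeds; "effort": joint torques, N m; "position": TCP position; "ee_rot": TCP orientation; "wrist_force": force on the tool from outside, world axes, zero at the start; "ft_torque": the same for the moment, N m; "width": finger opening in mm; "finger_force": force on a finger pad.
Only numpy, scipy, OpenCV 4.12 (cv2) and the standard library are available. Lean on these libraries where they do the work, as an engineer would, in place of code of your own. Each camera call takes 0.05 s, during which the arm holds its last target. There are 200 camera calls.

## Working session

There is one attempt and no reset: what is moved stays moved. The work goes in short steps, Python scripts to look and compute and a tool call to move; the robot and the scene stay as the last step left them, time stands still between calls to the robot, and variables do not carry over. Pictures are saved under pics/ and viewed, at most 14 in all, crops included, and the job is handed in when it is done.

Besides the shell and the picture viewer there is one more tool, called after "Request:" as name([rows], argument=value, ...), one row to a line, values as JSON. step_arm: Moves the arm, as the interface text tells. Its arguments: {"type":"object","properties":{"commands":{"type":"array"},"force":{"type":"number"}},"required":["commands"]}

```bash
mkdir -p pics
python3 - <<'E'
from workcell import r
import cv2,numpy as np
s=r.read_state();print({k:np.round(v,3).tolist() for k,v in s.items()})
for n in("top","scene"):
    d=r.snapshot(n);cv2.imwrite(f"pics/{n}0.png",d["img"][:,:,::-1]);np.savez(f"{n}0.npz",**d)
    print(n,d["vertical_fov"],d["cx"],d["cy"],np.round(d["view"],3).tolist())
E
```

```text
{'clock': 0.0, 'joint_pos': [-1.296, 0.291, -0.154, 1.127, -0.0, 1.431], 'qvel': [0.002, -0.0, 0.0, 0.001, 0.0, 0.001], 'effort': [-0.001, -53.715, 33.137, 0.016, -0.0, 0.0], 'position': [210.99, -480.357, 303.34], 'ee_rot': [0.979, 0.205, -0.0, -0.001], 'wrist_force': [0.619, -0.289, 0.232], 'ft_torque': [-0.016, -0.007, 0.014], 'finger_force': 0.0, 'width': 84.967}
top 47.14739411028069 328.8596535070976 247.71195580563204 [[0.011, -1.0, 0.001, -93.2], [-0.984, -0.011, -0.176, 601.649], [0.176, 0.001, -0.984, 1320.609], [0.0, 0.0, 0.0, 1.0]]
scene 52.77307564919519 322.86423428941976 233.6489463094053 [[0.307, 0.952, -0.017, -68.928], [0.555, -0.194, -0.809, -303.682], [-0.773, 0.239, -0.588, 1858.716], [0.0, 0.0, 0.0, 1.0]]
```

View pics/top0.png

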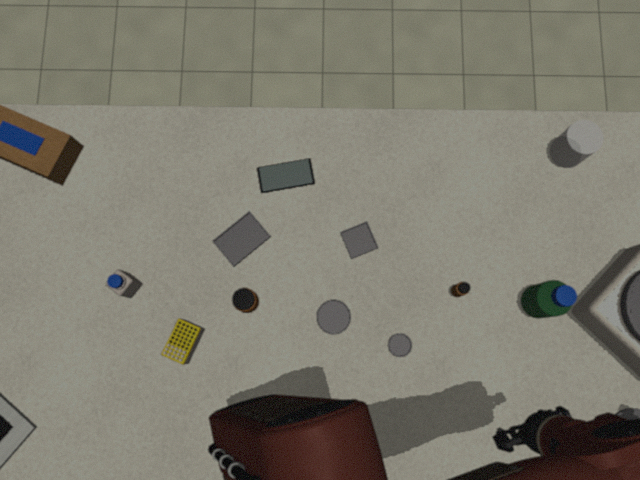

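View pics/scene0.png

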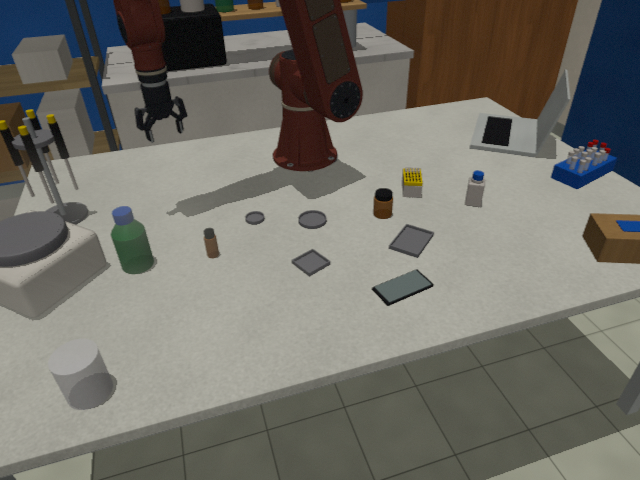

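The top view shows the jar at (245,300), vial (460,289), square bottle (118,283) and tip box (182,341). The trays are large round (334,317), small round (400,345), square (359,240) and oblong (242,239), with the phone at (286,175) and big bottle at (550,298). Next I'll measure these.

```bash
cat > h.py <<'E'
import numpy as np,cv2
def cam(d):
    f=240/np.tan(np.radians(float(d["vertical_fov"]))/2);return f,float(d["cx"]),float(d["cy"]),np.linalg.inv(d["view"])
def cloud(d):
    f,cx,cy,T=cam(d);z=d["z_map"].astype(float);v,u=np.mgrid[:480,:640]
    P=np.stack([(u-cx)/f*z,(v-cy)/f*z,z],-1)@T[:3,:3].T+T[:3,3];P[z==0]=np.nan;return P
def atz(d,uv,h):
    f,cx,cy,T=cam(d);uv=np.asarray(uv,float).reshape(-1,2)
    D=np.c_[(uv[:,0]-cx)/f,(uv[:,1]-cy)/f,np.ones(len(uv))]@T[:3,:3].T
    return T[:3,3]+D*((h-T[2,3])/D[:,2])[:,None]
def rect(P):
    (c,(w,h),a)=cv2.minAreaRect(P[:,:2].astype(np.float32));
    if w>h:w,h,a=h,w,a+90   # a = direction of short side, deg from +x
    return np.round(c,1),round(w,1),round(h,1),round((a+90)%180-90,1)
E
python3 - <<'E'
from h import *
d=dict(np.load("top0.npz"));P=cloud(d);Z=P[...,2];img=d["img"].astype(int)
fl=np.abs(Z)<40;print("bench z",np.nanmedian(Z[200:380,280:320]),np.nanstd(Z[250:300,280:320]))
# containers by height
for n,(u0,v0,u1,v1),h in [("jar",(215,275,275,325),80),("vial",(440,270,480,305),85),("sq",(95,260,150,305),110),("sqbody",(95,260,150,305),82),("tip",(150,305,215,370),58),("big",(510,270,590,325),178),("phone",(250,150,320,200),9)]:
    s=np.s_[v0:v1,u0:u1];m=np.abs(Z[s]-h)<6 if n!="phone" else (img[s].sum(-1)<300)
    Q=P[s][m];print(n,m.sum(),np.nanmedian(Q,0).round(1),rect(Q[np.isfinite(Q[:,0])]))
# trays by colour
sub=img.sum(-1);sat=np.ptp(img,axis=-1)
for n,(u0,v0,u1,v1) in dict(large=(310,292,358,340),small=(382,328,418,362),sqt=(335,216,383,264),obl=(205,205,278,272)).items():
    s=np.s_[v0:v1,u0:u1];g=sub[s].astype(np.float32);bg=np.median(np.r_[g[0],g[-1]]);t,m=cv2.threshold((g/3).astype(np.uint8),0,255,cv2.THRESH_BINARY_INV+cv2.THRESH_OTSU)
    c=max(cv2.findContours(m,cv2.RETR_EXTERNAL,cv2.CHAIN_APPROX_NONE)[0],key=cv2.contourArea)
    Q=atz(d,c.reshape(-1,2)+[u0,v0],9);zz=Z[s][m>0]
    print(n,t,rect(Q),"circ",np.round(cv2.minEnclosingCircle(Q[:,:2].astype(np.float32))[0],1),"z",np.nanpercentile(zz,[10,50,90]).round(1))
E
```

```text
bench z 2.33567260974678 2.9271730958787656
jar 359 [471.9 120.   82. ] (array([471.3, 119.7]), 50.7, 51.0, 1.9)
vial 106 [ 504.1 -412.4   85.9] (array([ 504.3, -412.2]), 24.6, 26.9, -0.0)
sq 161 [508.8 419.8 112.1] (array([508.4, 421.1]), 32.9, 34.0, -49.4)
sqbody 202 [505.1 411.3  83.4] (array([508.2, 421. ]), 50.6, 51.3, -33.2)
tip 835 [373.6 267.6  59.9] (array([369.7, 269.6]), 61.4, 96.2, 66.8)
big 365 [ 478.7 -615.1  179.3] (array([ 478.7, -615.6]), 45.5, 48.4, 5.4)
phone 1476 [802.6  30.5  11.6] (array([804.1,  30.8]), 73.8, 147.3, 10.7)
large 114.0 (array([434.6, -98.9]), 85.9, 87.8, -89.4) circ [434.7 -99.4] z [ 1.8  5.8 12.5]
small 114.0 (array([ 366.7, -264.8]), 56.7, 60.3, 0.6) circ [ 366.3 -265.1] z [ 1.4  5.9 14.5]
sqt 112.0 (array([ 632.1, -163.2]), 78.3, 79.7, 22.8) circ [ 633.2 -163.1] z [ 1.4  5.9 12.9]
obl 111.0 (array([632.3, 140.1]), 92.1, 125.1, 40.7) circ [632.8 140.5] z [ 2.   6.  12.3]
```

Measured sizes and heights agree with the given ones to 2–3 mm. I'll start with the vial.

Request:
step_arm([
  {"offset":[0.0325,0.0075,-0.0125],"turn":[0,0,0],"jaw":0},
  {"offset":[0.0325,0.0075,-0.0125],"turn":[0,0,0],"jaw":0},
  {"offset":[0.0325,0.0075,-0.0125],"turn":[0,0,0],"jaw":0},
  {"offset":[0.0325,0.0075,-0.0125],"turn":[0,0,0],"jaw":0},
  {"offset":[0.0325,0.0075,-0.0125],"turn":[0,0,0],"jaw":0},
  {"offset":[0.0325,0.0075,-0.0125],"turn":[0,0,0],"jaw":0},
  {"offset":[0.0325,0.0075,-0.0125],"turn":[0,0,0],"jaw":0},
  {"offset":[0.0325,0.0075,-0.0125],"turn":[0,0,0],"jaw":0},
  {"offset":[0.0325,0.0075,-0.0125],"turn":[0,0,0],"jaw":0},
  {"offset":[0,0,0],"turn":[0,0,0],"jaw":0},
], force=40)

```text
clock: 0.93
position: [507.6, -410.3, 188.0]
ee_rot: [0.978, 0.207, -0.0, -0.002]
wrist_force: [-1.0, 1.8, -0.1]
width: 85.4
finger_force: 0.0
```

```bash
cat > w.py <<'E'
from workcell import r
from h import *
import sys
from scipy.spatial.transform import Rotation as R
def look(name,x,y,h,rad=70,tol=6):
    d=r.snapshot("wrist");cv2.imwrite(f"pics/{name}.png",d["img"][:,:,::-1]);np.savez(f"{name}.npz",**d)
    P=cloud(d);m=(np.abs(P[...,2]-h)<tol)&(np.hypot(P[...,0]-x,P[...,1]-y)<rad)
    Q=P[m];s=r.read_state();e=R.from_quat(s["ee_rot"]).as_matrix()
    print(name,m.sum(),np.nanmedian(Q,0).round(1) if m.any() else "",rect(Q) if m.sum()>5 else "","TCP",np.round(s["position"],1),"yaw",np.degrees(np.arctan2(e[1,0],e[0,0])).round(1),"tz",e[:,2].round(3),"t",round(s["clock"],2))
a=sys.argv;look(a[1],*map(float,a[2:]))
E
python3 w.py vial1 504 -412 85
```

```text
vial1 2221 [ 504.7 -414.9   85.1] (array([ 503.7, -415.3]), 27.0, 27.6, -66.3) TCP [ 505.4 -411.2  189. ] yaw 23.9 tz [-0.002  0.002 -1.   ] t 0.98
```

View pics/vial1.png

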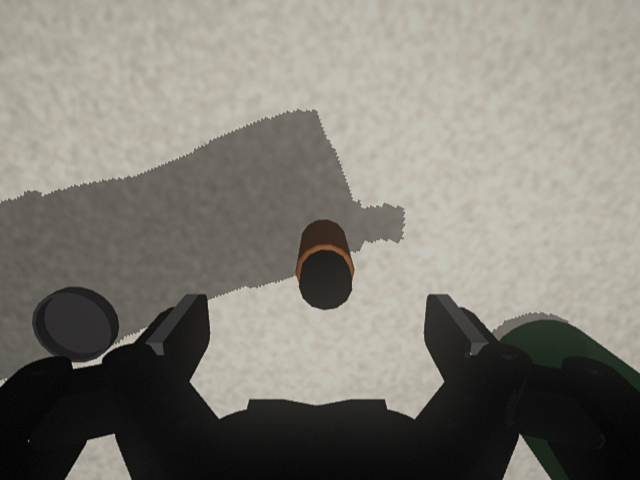

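The wrist view shows the vial's cap at (326,280), centred between the fingers, with the small tray at (76,323). I'll descend and close.

Request:
step_arm([
  {"offset":[-0.001,-0.003,-0.015],"turn":[0,0,0],"jaw":0},
  {"offset":[0,0,-0.018],"turn":[0,0,0],"jaw":0},
  {"offset":[0,0,-0.018],"turn":[0,0,0],"jaw":0},
  {"offset":[0,0,-0.018],"turn":[0,0,0],"jaw":0},
  {"offset":[0,0,-0.015],"turn":[0,0,0],"jaw":0},
  {"offset":[0,0,-0.008],"turn":[0,0,0],"jaw":0},
  {"offset":[0,0,0],"turn":[0,0,0],"jaw":0.3},
  {"offset":[0,0,0],"turn":[0,0,0],"jaw":1},
  {"offset":[0,0,0],"turn":[0,0,0],"jaw":1},
  {"offset":[0,0,0],"turn":[0,0,0],"jaw":1},
], force=40)

```text
clock: 1.82
position: [503.0, -416.8, 100.7]
ee_rot: [0.979, 0.205, 0.0, 0.001]
wrist_force: [-0.6, -0.7, 0.9]
width: 38.7
finger_force: 0.0
```

Request:
step_arm([
  {"offset":[0,0,0],"turn":[0,0,0],"jaw":1},
  {"offset":[0,0,0],"turn":[0,0,0],"jaw":1},
  {"offset":[0,0,0],"turn":[0,0,0],"jaw":1},
  {"offset":[0,0,0],"turn":[0,0,0],"jaw":1},
  {"offset":[0,0,0],"turn":[0,0,0],"jaw":1},
  {"offset":[0,0,0.005],"turn":[0,0,0],"jaw":1},
  {"offset":[0,0,0.01],"turn":[0,0,0],"jaw":1},
  {"offset":[0,0,0.015],"turn":[0,0,0],"jaw":1},
  {"offset":[0,0,0.015],"turn":[0,0,0],"jaw":1},
  {"offset":[0,0,0],"turn":[0,0,0],"jaw":1},
])

```text
clock: 2.65
position: [503.9, -417.4, 148.2]
ee_rot: [0.979, 0.205, 0.001, 0.002]
wrist_force: [0.4, -0.4, -0.6]
width: 33.2
finger_force: 39.7
```

Request:
step_arm([
  {"offset":[-0.01,0.011,0],"turn":[0,0,0],"jaw":1},
  {"offset":[-0.018,0.02,0],"turn":[0,0,0],"jaw":1},
  {"offset":[-0.018,0.02,0],"turn":[0,0,0],"jaw":1},
  {"offset":[-0.018,0.02,0],"turn":[0,0,0],"jaw":1},
  {"offset":[-0.018,0.02,0],"turn":[0,0,0],"jaw":1},
  {"offset":[-0.018,0.02,0],"turn":[0,0,0],"jaw":1},
  {"offset":[-0.018,0.02,0],"turn":[0,0,0],"jaw":1},
  {"offset":[-0.018,0.02,0],"turn":[0,0,0],"jaw":1},
  {"offset":[0,0,0],"turn":[0,0,0],"jaw":1},
  {"offset":[0,0,0],"turn":[0,0,0],"jaw":1},
])

```text
clock: 3.48
position: [366.0, -264.3, 144.6]
ee_rot: [0.979, 0.206, -0.0, -0.0]
wrist_force: [0.3, -0.4, -0.3]
width: 33.1
finger_force: 39.9
```

```bash
python3 w.py vial2 366 -265 12 45 3
```

```text
vial2 1082 [ 381.  -256.9   12. ] (array([ 371.1, -265.8]), 47.8, 59.4, 17.2) TCP [ 367.  -265.5  144.8] yaw 23.7 tz [ 0.001 -0.001 -1.   ] t 3.53
```

View pics/vial2.png

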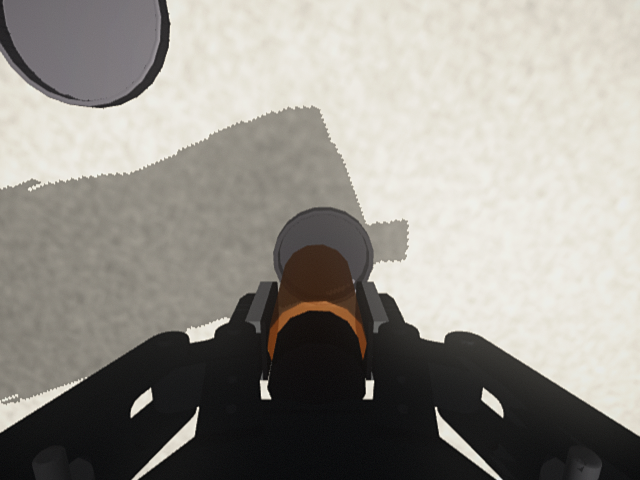

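The vial hangs over the small tray (its rim spans columns 274–373, the vial is at column 318). The offset is about 2–3 mm, so I'll correct it and lower 41 mm.

Request:
step_arm([
  {"offset":[-0.001,-0.0015,-0.008],"turn":[0,0,0],"jaw":1},
  {"offset":[0,0,-0.012],"turn":[0,0,0],"jaw":1},
  {"offset":[0,0,-0.01],"turn":[0,0,0],"jaw":1},
  {"offset":[0,0,-0.006],"turn":[0,0,0],"jaw":1},
  {"offset":[0,0,-0.003],"turn":[0,0,0],"jaw":1},
  {"offset":[0,0,-0.002],"turn":[0,0,0],"jaw":1},
  {"offset":[0,0,0],"turn":[0,0,0],"jaw":1},
  {"offset":[0,0,0],"turn":[0,0,0],"jaw":1},
  {"offset":[0,0,0],"turn":[0,0,0],"jaw":1},
  {"offset":[0,0,0],"turn":[0,0,0],"jaw":1},
])

```text
clock: 4.37
position: [365.6, -266.9, 103.7]
ee_rot: [0.979, 0.205, -0.0, 0.0]
wrist_force: [-2.4, 1.4, 5.8]
width: 33.3
finger_force: 40.3
```

Run:
```python
from workcell import r
from h import *
d=r.snapshot("scene");P=cloud(d);s=r.read_state();print(s["position"].round(1) if hasattr(s["position"],"round") else s["position"],s["wrist_force"])
T=d["view"];f,cx,cy,_=cam(d);q=T[:3,:3]@[366,-266,20]+T[:3,3];u,v=int(f*q[0]/q[2]+cx),int(f*q[1]/q[2]+cy);print(u,v)
c=d["img"][v-50:v+30,u-50:u+50,::-1];cv2.imwrite("pics/vs.png",cv2.resize(c,None,fx=7,fy=7,interpolation=2))
```

```text
[ 365.7 -266.9  103.7] [-1.56653988  1.32528327  4.88434292]
255 212
```

View pics/vs.png

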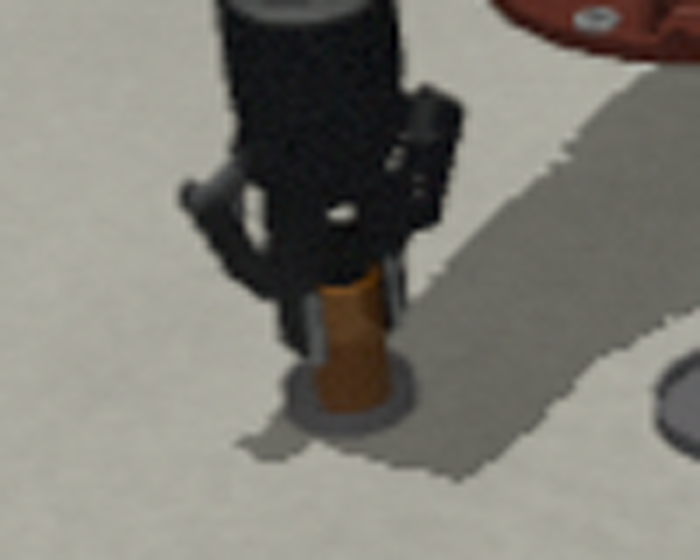

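The vial stands inside the small tray's rim, and 5 N upward shows it is on the floor. I'll release it and move to the jar.

Request:
step_arm([
  {"offset":[0,0,0],"turn":[0,0,0],"jaw":0.6},
  {"offset":[0,0,0],"turn":[0,0,0],"jaw":0.3},
  {"offset":[0,0,0],"turn":[0,0,0],"jaw":0},
  {"offset":[0,0,0],"turn":[0,0,0],"jaw":0},
  {"offset":[0,0,0.01],"turn":[0,0,0],"jaw":0},
  {"offset":[0,0,0.02],"turn":[0,0,0],"jaw":0},
  {"offset":[0,0,0.02],"turn":[0,0,0],"jaw":0},
  {"offset":[0,0,0.02],"turn":[0,0,0],"jaw":0},
  {"offset":[0,0,0.02],"turn":[0,0,0],"jaw":0},
  {"offset":[0,0,0],"turn":[0,0,0],"jaw":0},
])

```text
clock: 5.25
position: [367.0, -268.0, 196.6]
ee_rot: [0.979, 0.205, 0.001, 0.002]
wrist_force: [1.0, -1.5, -0.1]
width: 85.7
finger_force: 0.0
```

Request:
step_arm([
  {"offset":[0,0.015,0],"turn":[0,0,0.05],"jaw":0},
  {"offset":[0.006,0.025,0],"turn":[0,0,0.1],"jaw":0},
  {"offset":[0.006,0.025,0],"turn":[0,0,0.1],"jaw":0},
  {"offset":[0.006,0.025,0],"turn":[0,0,0.1],"jaw":0},
  {"offset":[0.006,0.025,0],"turn":[0,0,0.1],"jaw":0},
  {"offset":[0.006,0.025,0],"turn":[0,0,0.1],"jaw":0},
  {"offset":[0.006,0.025,0],"turn":[0,0,0.1],"jaw":0},
  {"offset":[0.006,0.025,0],"turn":[0,0,0.1],"jaw":0},
  {"offset":[0.006,0.025,0],"turn":[0,0,0.1],"jaw":0},
  {"offset":[0.006,0.025,0],"turn":[0,0,0.1],"jaw":0},
])

```text
clock: 6.08
position: [419.6, -25.4, 193.0]
ee_rot: [0.775, 0.632, -0.0, -0.0]
wrist_force: [-0.3, -0.2, 0.6]
width: 85.5
finger_force: 0.0
```

Request:
step_arm([
  {"offset":[0.006,0.025,0],"turn":[0,0,0.1],"jaw":0},
  {"offset":[0.006,0.025,0],"turn":[0,0,0.1],"jaw":0},
  {"offset":[0.008,0.025,0],"turn":[0,0,0.05],"jaw":0},
  {"offset":[0.008,0.025,0],"turn":[0,0,0],"jaw":0},
  {"offset":[0.008,0.025,0],"turn":[0,0,0],"jaw":0},
  {"offset":[0.008,0.02,0],"turn":[0,0,0],"jaw":0},
  {"offset":[0.008,0,0],"turn":[0,0,0],"jaw":0},
  {"offset":[0,0,0],"turn":[0,0,0],"jaw":0},
  {"offset":[0,0,0],"turn":[0,0,0],"jaw":0},
  {"offset":[0,0,0],"turn":[0,0,0],"jaw":0},
])

```text
clock: 6.92
position: [471.1, 117.5, 193.0]
ee_rot: [0.692, 0.722, -0.0, -0.0]
wrist_force: [-0.3, -0.1, -0.3]
width: 85.5
finger_force: 0.0
```

```bash
python3 w.py jar1 471 120 80
```

```text
jar1 7325 [469.7 120.2  80. ] (array([469.7, 118.6]), 53.2, 53.2, 59.1) TCP [471.  117.5 193.2] yaw 92.4 tz [-0.001 -0.    -1.   ] t 6.97
```

Request:
step_arm([
  {"offset":[-0.001,0.0015,-0.015],"turn":[0,0,0],"jaw":0},
  {"offset":[0,0,-0.02],"turn":[0,0,0],"jaw":0},
  {"offset":[0,0,-0.02],"turn":[0,0,0],"jaw":0},
  {"offset":[0,0,-0.02],"turn":[0,0,0],"jaw":0},
  {"offset":[0,0,-0.014],"turn":[0,0,0],"jaw":0},
  {"offset":[0,0,-0.008],"turn":[0,0,0],"jaw":0},
  {"offset":[0,0,0],"turn":[0,0,0],"jaw":0},
  {"offset":[0,0,0],"turn":[0,0,0],"jaw":0.3},
  {"offset":[0,0,0],"turn":[0,0,0],"jaw":1},
  {"offset":[0,0,0],"turn":[0,0,0],"jaw":1},
], force=50)

```text
clock: 7.8
position: [471.2, 119.7, 97.6]
ee_rot: [0.692, 0.722, 0.001, 0.001]
wrist_force: [-0.9, -1.0, 1.5]
width: 58.8
finger_force: 53.0
```

Request:
step_arm([
  {"offset":[0,0,0],"turn":[0,0,0],"jaw":1},
  {"offset":[0,0,0],"turn":[0,0,0],"jaw":1},
  {"offset":[0,0,0],"turn":[0,0,0],"jaw":1},
  {"offset":[0,0,0],"turn":[0,0,0],"jaw":1},
  {"offset":[0,0,0],"turn":[0,0,0],"jaw":1},
  {"offset":[0,0,0.005],"turn":[0,0,0],"jaw":1},
  {"offset":[0,0,0.01],"turn":[0,0,0],"jaw":1},
  {"offset":[0,0,0.015],"turn":[0,0,0],"jaw":1},
  {"offset":[0,0,0.01],"turn":[0,0,0],"jaw":1},
  {"offset":[0,0,0],"turn":[0,0,0],"jaw":1},
])

```text
clock: 8.63
position: [471.9, 120.0, 138.7]
ee_rot: [0.692, 0.722, 0.001, 0.001]
wrist_force: [1.0, 0.6, -2.0]
width: 58.8
finger_force: 54.2
```

Request:
step_arm([
  {"offset":[0,-0.011,0],"turn":[0,0,0],"jaw":1},
  {"offset":[-0.005,-0.026,0],"turn":[0,0,0],"jaw":1},
  {"offset":[-0.005,-0.026,0],"turn":[0,0,0],"jaw":1},
  {"offset":[-0.005,-0.026,0],"turn":[0,0,0],"jaw":1},
  {"offset":[-0.005,-0.026,0],"turn":[0,0,0],"jaw":1},
  {"offset":[-0.005,-0.026,0],"turn":[0,0,0],"jaw":1},
  {"offset":[-0.005,-0.026,0],"turn":[0,0,0],"jaw":1},
  {"offset":[-0.005,-0.026,0],"turn":[0,0,0],"jaw":1},
  {"offset":[-0.002,-0.018,0],"turn":[0,0,0],"jaw":1},
  {"offset":[0,-0.008,0],"turn":[0,0,0],"jaw":1},
])

```text
clock: 9.47
position: [432.7, -101.6, 136.0]
ee_rot: [0.693, 0.721, -0.0, -0.0]
wrist_force: [0.5, -0.6, -2.7]
width: 59.1
finger_force: 54.3
```

Request:
step_arm([
  {"offset":[0,0,0],"turn":[0,0,0],"jaw":1},
  {"offset":[0,0,0],"turn":[0,0,0],"jaw":1},
  {"offset":[0,0,0],"turn":[0,0,0],"jaw":1},
  {"offset":[0,0,0],"turn":[0,0,0],"jaw":1},
  {"offset":[0,0,0],"turn":[0,0,0],"jaw":1},
  {"offset":[0,0,0],"turn":[0,0,0],"jaw":1},
  {"offset":[0,0,0],"turn":[0,0,0],"jaw":1},
  {"offset":[0,0,0],"turn":[0,0,0],"jaw":1},
  {"offset":[0,0,0],"turn":[0,0,0],"jaw":1},
  {"offset":[0,0,0],"turn":[0,0,0],"jaw":1},
])

```text
clock: 10.3
position: [433.6, -99.1, 136.4]
ee_rot: [0.692, 0.722, 0.0, 0.0]
wrist_force: [-0.8, -0.3, -3.0]
width: 58.9
finger_force: 54.3
```

```bash
python3 w.py jar2 434.6 -99 12 55 3; python3 -c "
from h import *
from scipy.optimize import least_squares as L
d=dict(np.load('jar2.npz'));P=cloud(d);m=(np.abs(P[...,2]-12)<2)&(np.hypot(P[...,0]-434.6,P[...,1]+99)<52);Q=P[m][:,:2]
print(L(lambda p:np.hypot(*(Q-p).T)-42.5,[434,-99],loss='soft_l1').x)"
```

```text
jar2 1612 [431.5 -75.   11.8] (array([432.3, -86.9]), 59.9, 87.4, -87.0) TCP [433.6 -99.2 136.4] yaw 92.5 tz [ 0.  0. -1.] t 10.35
[ 433.12454909 -101.05682639]
```

View pics/jar2.png

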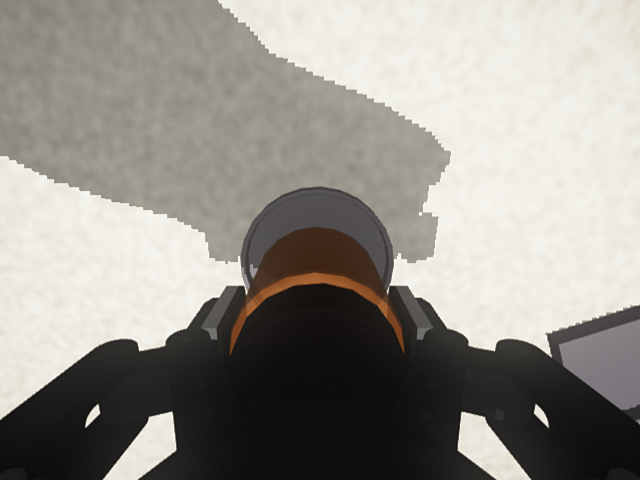

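The jar at (317,290) is centred over the large tray's rim, which spans columns 242–393. I'll lower it.

Request:
step_arm([
  {"offset":[0,-0.001,-0.008],"turn":[0,0,0],"jaw":1},
  {"offset":[0,0,-0.01],"turn":[0,0,0],"jaw":1},
  {"offset":[0,0,-0.008],"turn":[0,0,0],"jaw":1},
  {"offset":[0,0,-0.005],"turn":[0,0,0],"jaw":1},
  {"offset":[0,0,-0.003],"turn":[0,0,0],"jaw":1},
  {"offset":[0,0,-0.002],"turn":[0,0,0],"jaw":1},
  {"offset":[0,0,0],"turn":[0,0,0],"jaw":1},
  {"offset":[0,0,0],"turn":[0,0,0],"jaw":1},
  {"offset":[0,0,0],"turn":[0,0,0],"jaw":1},
  {"offset":[0,0,0],"turn":[0,0,0],"jaw":1},
])

```text
clock: 11.18
position: [433.3, -100.1, 100.6]
ee_rot: [0.692, 0.722, -0.0, -0.0]
wrist_force: [-4.7, 1.0, 6.2]
width: 58.9
finger_force: 54.6
```

Request:
step_arm([
  {"offset":[0,0,0],"turn":[0,0,0],"jaw":0.25},
  {"offset":[0,0,0],"turn":[0,0,0],"jaw":0},
  {"offset":[0,0,0],"turn":[0,0,0],"jaw":0},
  {"offset":[0,0,0],"turn":[0,0,0],"jaw":0},
  {"offset":[0,0,0.01],"turn":[0,0,0],"jaw":0},
  {"offset":[0,0,0.02],"turn":[0,0,0],"jaw":0},
  {"offset":[0,0,0.025],"turn":[0,0,0],"jaw":0},
  {"offset":[0,0,0.03],"turn":[0,0,0],"jaw":0},
  {"offset":[0,0,0.02],"turn":[0,0,0],"jaw":0},
  {"offset":[0,0,0],"turn":[0,0,0],"jaw":0},
])

```text
clock: 12.02
position: [435.7, -101.0, 209.1]
ee_rot: [0.692, 0.722, 0.001, 0.003]
wrist_force: [1.3, -0.7, 0.1]
width: 85.6
finger_force: 0.0
```

Request:
step_arm([
  {"offset":[0,0.02,0],"turn":[0,0,0.05],"jaw":0},
  {"offset":[0.004,0.03,0],"turn":[0,0,0.05],"jaw":0},
  {"offset":[0.004,0.03,0],"turn":[0,0,0.05],"jaw":0},
  {"offset":[0.004,0.03,0],"turn":[0,0,0.05],"jaw":0},
  {"offset":[0.004,0.03,0],"turn":[0,0,0.05],"jaw":0},
  {"offset":[0.004,0.03,0],"turn":[0,0,0.05],"jaw":0},
  {"offset":[0.004,0.03,0],"turn":[0,0,0.05],"jaw":0},
  {"offset":[0.004,0.03,0],"turn":[0,0,0.05],"jaw":0},
  {"offset":[0.004,0.03,0],"turn":[0,0,0.05],"jaw":0},
  {"offset":[0.004,0.03,0],"turn":[0,0,0.05],"jaw":0},
])

```text
clock: 12.85
position: [469.4, 191.4, 204.7]
ee_rot: [0.49, 0.871, -0.0, -0.0]
wrist_force: [1.0, -0.9, -0.2]
width: 85.4
finger_force: 0.0
```

Request:
step_arm([
  {"offset":[0.004,0.03,0],"turn":[0,0,0.05],"jaw":0},
  {"offset":[0.005,0.03,0],"turn":[0,0,0.05],"jaw":0},
  {"offset":[0.005,0.03,0],"turn":[0,0,0.05],"jaw":0},
  {"offset":[0.005,0.03,0],"turn":[0,0,0.05],"jaw":0},
  {"offset":[0.005,0.03,0],"turn":[0,0,0.05],"jaw":0},
  {"offset":[0.005,0.03,0],"turn":[0,0,0.05],"jaw":0},
  {"offset":[0.005,0.03,0],"turn":[0,0,0.05],"jaw":0},
  {"offset":[0.005,0.02,0],"turn":[0,0,0.05],"jaw":0},
  {"offset":[0,0,0],"turn":[0,0,0.05],"jaw":0},
  {"offset":[0,0,0],"turn":[0,0,0],"jaw":0},
])

```text
clock: 13.68
position: [508.3, 420.9, 203.9]
ee_rot: [0.283, 0.959, -0.0, -0.0]
wrist_force: [-0.7, -0.1, 0.5]
width: 85.0
finger_force: 0.0
```

```bash
python3 w.py sq1 508 421 110; python3 w.py sq1b 508 421 82
```

```text
sq1 3532 [504.9 420.7 109.9] (array([505.9, 420. ]), 33.2, 33.3, -4.8) TCP [508.2 420.  204.1] yaw 146.9 tz [-0.001 -0.001 -1.   ] t 13.73
sq1b 3097 [495.1 428.2  81.3] (array([505.5, 420.3]), 48.9, 50.1, -35.8) TCP [508.3 419.5 204.4] yaw 146.8 tz [-0.001 -0.001 -1.   ] t 13.78
```

View pics/sq1b.png

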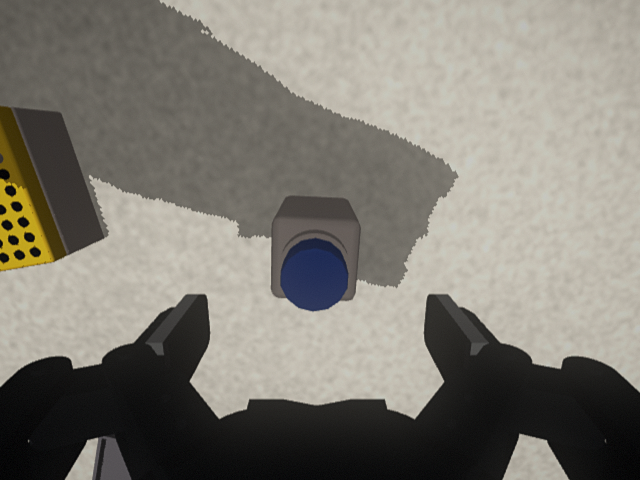

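The square bottle at (315,265) lies between the fingers and is aligned to within about 2°. I'll descend and grip.

Request:
step_arm([
  {"offset":[-0.002,0.0005,-0.012],"turn":[0,0,-0.02],"jaw":0},
  {"offset":[0,0,-0.018],"turn":[0,0,0],"jaw":0},
  {"offset":[0,0,-0.018],"turn":[0,0,0],"jaw":0},
  {"offset":[0,0,-0.016],"turn":[0,0,0],"jaw":0},
  {"offset":[0,0,-0.012],"turn":[0,0,0],"jaw":0},
  {"offset":[0,0,-0.006],"turn":[0,0,0],"jaw":0},
  {"offset":[0,0,0],"turn":[0,0,0],"jaw":0},
  {"offset":[0,0,0],"turn":[0,0,0],"jaw":0.3},
  {"offset":[0,0,0],"turn":[0,0,0],"jaw":1},
  {"offset":[0,0,0],"turn":[0,0,0],"jaw":1},
])

```text
clock: 14.62
position: [507.1, 420.5, 124.5]
ee_rot: [0.295, 0.956, 0.001, 0.001]
wrist_force: [-1.3, -1.4, 1.0]
width: 51.5
finger_force: 0.8
```

Request:
step_arm([
  {"offset":[0,0,0],"turn":[0,0,0],"jaw":1},
  {"offset":[0,0,0],"turn":[0,0,0],"jaw":1},
  {"offset":[0,0,0],"turn":[0,0,0],"jaw":1},
  {"offset":[0,0,0],"turn":[0,0,0],"jaw":1},
  {"offset":[0,0,0],"turn":[0,0,0],"jaw":1},
  {"offset":[0,0,0.005],"turn":[0,0,0],"jaw":1},
  {"offset":[0,0,0.015],"turn":[0,0,0],"jaw":1},
  {"offset":[0,0,0.015],"turn":[0,0,0],"jaw":1},
  {"offset":[0,0,0.005],"turn":[0,0,0],"jaw":1},
  {"offset":[0,0,0],"turn":[0,0,0],"jaw":1},
])

```text
clock: 15.45
position: [507.3, 420.9, 165.0]
ee_rot: [0.294, 0.956, 0.001, 0.001]
wrist_force: [-0.1, 0.1, -3.1]
width: 49.2
finger_force: 52.3
```

Request:
step_arm([
  {"offset":[0.002,-0.012,0],"turn":[0,0,-0.02],"jaw":1},
  {"offset":[0.005,-0.024,0],"turn":[0,0,-0.03],"jaw":1},
  {"offset":[0.005,-0.024,0],"turn":[0,0,-0.03],"jaw":1},
  {"offset":[0.005,-0.024,0],"turn":[0,0,-0.03],"jaw":1},
  {"offset":[0.005,-0.024,0],"turn":[0,0,-0.03],"jaw":1},
  {"offset":[0.005,-0.024,0],"turn":[0,0,-0.03],"jaw":1},
  {"offset":[0.005,-0.024,0],"turn":[0,0,-0.03],"jaw":1},
  {"offset":[0.005,-0.024,0],"turn":[0,0,-0.03],"jaw":1},
  {"offset":[0.005,-0.024,0],"turn":[0,0,-0.03],"jaw":1},
  {"offset":[0.005,-0.024,0],"turn":[0,0,-0.03],"jaw":1},
])

```text
clock: 16.28
position: [553.0, 190.4, 162.4]
ee_rot: [0.431, 0.903, -0.001, -0.001]
wrist_force: [0.9, 1.0, -1.6]
width: 49.1
finger_force: 52.2
```

Request:
step_arm([
  {"offset":[0.006,-0.024,0],"turn":[0,0,-0.03],"jaw":1},
  {"offset":[0.006,-0.024,0],"turn":[0,0,-0.03],"jaw":1},
  {"offset":[0.006,-0.024,0],"turn":[0,0,-0.03],"jaw":1},
  {"offset":[0.006,-0.024,0],"turn":[0,0,-0.03],"jaw":1},
  {"offset":[0.006,-0.024,0],"turn":[0,0,-0.03],"jaw":1},
  {"offset":[0.006,-0.024,0],"turn":[0,0,-0.03],"jaw":1},
  {"offset":[0.006,-0.024,0],"turn":[0,0,-0.03],"jaw":1},
  {"offset":[0.006,-0.024,0],"turn":[0,0,-0.03],"jaw":1},
  {"offset":[0.006,-0.024,0],"turn":[0,0,-0.03],"jaw":1},
  {"offset":[0.006,-0.024,0],"turn":[0,0,-0.016],"jaw":1},
])

```text
clock: 17.12
position: [612.8, -49.4, 162.3]
ee_rot: [0.555, 0.832, -0.0, -0.001]
wrist_force: [-0.0, 0.8, -2.7]
width: 49.5
finger_force: 52.2
```

Request:
step_arm([
  {"offset":[0.006,-0.024,0],"turn":[0,0,0],"jaw":1},
  {"offset":[0.006,-0.024,0],"turn":[0,0,0],"jaw":1},
  {"offset":[0.004,-0.024,0],"turn":[0,0,0],"jaw":1},
  {"offset":[0.002,-0.024,0],"turn":[0,0,0],"jaw":1},
  {"offset":[0,-0.014,0],"turn":[0,0,0],"jaw":1},
  {"offset":[0,-0.006,0],"turn":[0,0,0],"jaw":1},
  {"offset":[0,0,0],"turn":[0,0,0],"jaw":1},
  {"offset":[0,0,0],"turn":[0,0,0],"jaw":1},
  {"offset":[0,0,0],"turn":[0,0,0],"jaw":1},
  {"offset":[0,0,0],"turn":[0,0,0],"jaw":1},
])

```text
clock: 17.95
position: [631.5, -162.3, 163.4]
ee_rot: [0.553, 0.833, 0.0, -0.0]
wrist_force: [-0.8, 0.3, -2.4]
width: 49.4
finger_force: 52.3
```

```bash
python3 w.py sq2 632.5 -163 12 60 3; python3 w.py sq2b 632.5 -163 82 60 8
```

```text
sq2 1251 [ 618.5 -135.8   11.9] (array([ 624.5, -148.2]), 40.0, 76.4, -66.5) TCP [ 631.6 -162.5  163.5] yaw 112.8 tz [-0.  0. -1.] t 18.0
sq2b 1057 [ 621.4 -139.4   82.5] (array([ 621.7, -139.9]), 2.2, 47.1, -68.4) TCP [ 631.7 -162.7  163.5] yaw 112.8 tz [-0.  0. -1.] t 18.05
```

View pics/sq2.png

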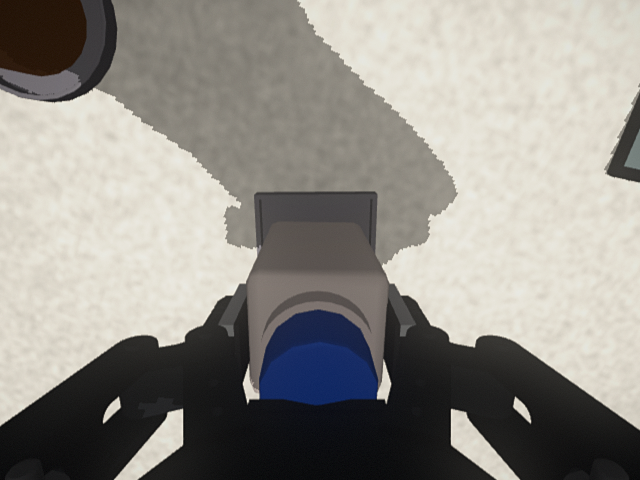

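The bottle is centred over the square tray (columns 255–377) and square to it. I'll lower it.

Request:
step_arm([
  {"offset":[0,-0.001,-0.008],"turn":[0,0,0],"jaw":1},
  {"offset":[0,0,-0.01],"turn":[0,0,0],"jaw":1},
  {"offset":[0,0,-0.008],"turn":[0,0,0],"jaw":1},
  {"offset":[0,0,-0.005],"turn":[0,0,0],"jaw":1},
  {"offset":[0,0,-0.003],"turn":[0,0,0],"jaw":1},
  {"offset":[0,0,-0.002],"turn":[0,0,0],"jaw":1},
  {"offset":[0,0,0],"turn":[0,0,0],"jaw":1},
  {"offset":[0,0,0],"turn":[0,0,0],"jaw":1},
  {"offset":[0,0,0],"turn":[0,0,0],"jaw":1},
  {"offset":[0,0,0],"turn":[0,0,0],"jaw":1},
])

```text
clock: 18.88
position: [631.3, -164.7, 127.8]
ee_rot: [0.554, 0.833, -0.0, -0.0]
wrist_force: [-4.2, 0.8, 5.3]
width: 49.3
finger_force: 53.0
```

Request:
step_arm([
  {"offset":[0,0,0],"turn":[0,0,0],"jaw":0.3},
  {"offset":[0,0,0],"turn":[0,0,0],"jaw":0},
  {"offset":[0,0,0],"turn":[0,0,0],"jaw":0},
  {"offset":[0,0,0],"turn":[0,0,0],"jaw":0},
  {"offset":[0,0,0.008],"turn":[0,0,0],"jaw":0},
  {"offset":[0,0,0.015],"turn":[0,0,0],"jaw":0},
  {"offset":[0,0,0.02],"turn":[0,0,0],"jaw":0},
  {"offset":[0,0,0.025],"turn":[0,0,0],"jaw":0},
  {"offset":[0,0,0.017],"turn":[0,0,0],"jaw":0},
  {"offset":[0,0,0],"turn":[0,0,0],"jaw":0},
])

```text
clock: 19.72
position: [633.5, -165.3, 217.2]
ee_rot: [0.554, 0.833, 0.001, 0.003]
wrist_force: [1.8, -0.1, 0.4]
width: 85.7
finger_force: 0.0
```

Request:
step_arm([
  {"offset":[-0.013,0.022,0],"turn":[0,0,0.04],"jaw":0},
  {"offset":[-0.013,0.022,0],"turn":[0,0,0.04],"jaw":0},
  {"offset":[-0.013,0.022,0],"turn":[0,0,0.04],"jaw":0},
  {"offset":[-0.013,0.022,0],"turn":[0,0,0.04],"jaw":0},
  {"offset":[-0.013,0.022,0],"turn":[0,0,0.04],"jaw":0},
  {"offset":[-0.013,0.022,0],"turn":[0,0,0.04],"jaw":0},
  {"offset":[-0.013,0.022,0],"turn":[0,0,0.04],"jaw":0},
  {"offset":[-0.013,0.022,0],"turn":[0,0,0.04],"jaw":0},
  {"offset":[-0.013,0.022,0],"turn":[0,0,0.04],"jaw":0},
  {"offset":[-0.013,0.022,0],"turn":[0,0,0.04],"jaw":0},
])

```text
clock: 20.55
position: [500.7, 56.2, 212.3]
ee_rot: [0.376, 0.926, 0.0, -0.0]
wrist_force: [1.0, 0.4, 0.6]
width: 85.4
finger_force: 0.0
```

Request:
step_arm([
  {"offset":[-0.015,0.025,0],"turn":[0,0,0.04],"jaw":0},
  {"offset":[-0.015,0.025,0],"turn":[0,0,0.04],"jaw":0},
  {"offset":[-0.015,0.025,0],"turn":[0,0,0.04],"jaw":0},
  {"offset":[-0.015,0.025,0],"turn":[0,0,0.04],"jaw":0},
  {"offset":[-0.015,0.025,0],"turn":[0,0,0.04],"jaw":0},
  {"offset":[-0.015,0.025,0],"turn":[0,0,0.04],"jaw":0},
  {"offset":[-0.015,0.025,0],"turn":[0,0,0.04],"jaw":0},
  {"offset":[-0.015,0.025,0],"turn":[0,0,0.04],"jaw":0},
  {"offset":[-0.01,0.013,0],"turn":[0,0,0.04],"jaw":0},
  {"offset":[0,0,0],"turn":[0,0,0.008],"jaw":0},
])

```text
clock: 21.38
position: [369.7, 270.2, 212.3]
ee_rot: [0.199, 0.98, 0.0, -0.0]
wrist_force: [-1.2, -0.6, -0.5]
width: 85.0
finger_force: 0.0
```

```bash
python3 w.py tip1 371 268 58 75 3
```

```text
tip1 11345 [368.9 267.8  58. ] (array([367.7, 268. ]), 60.1, 96.0, 67.0) TCP [370.7 269.2 212.4] yaw 157.0 tz [-0. -0. -1.] t 21.43
```

View pics/tip1.png

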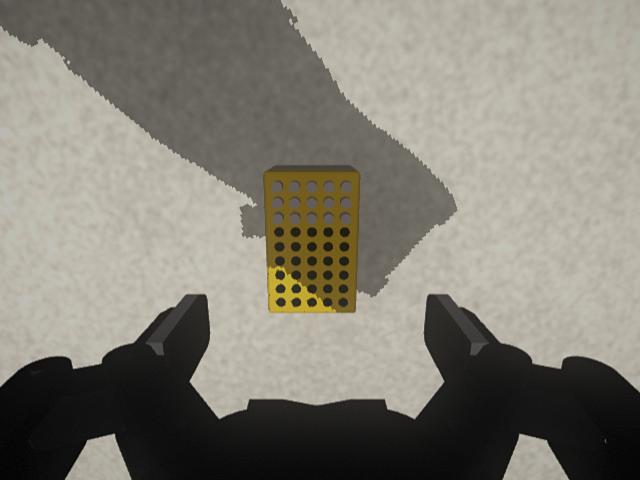

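The tip box (columns 264–359) is centred and aligned between the fingers. I'll grip it.

Request:
step_arm([
  {"offset":[-0.002,-0.001,-0.015],"turn":[0,0,0],"jaw":0},
  {"offset":[0,0,-0.025],"turn":[0,0,0],"jaw":0},
  {"offset":[0,0,-0.025],"turn":[0,0,0],"jaw":0},
  {"offset":[0,0,-0.025],"turn":[0,0,0],"jaw":0},
  {"offset":[0,0,-0.018],"turn":[0,0,0],"jaw":0},
  {"offset":[0,0,-0.008],"turn":[0,0,0],"jaw":0},
  {"offset":[0,0,-0.004],"turn":[0,0,0],"jaw":0},
  {"offset":[0,0,0],"turn":[0,0,0],"jaw":0},
  {"offset":[0,0,0],"turn":[0,0,0],"jaw":0.3},
  {"offset":[0,0,0],"turn":[0,0,0],"jaw":1},
])

```text
clock: 22.27
position: [370.4, 267.6, 93.4]
ee_rot: [0.202, 0.979, 0.001, 0.001]
wrist_force: [-0.2, 0.4, -0.2]
width: 63.9
finger_force: 0.0
```

Request:
step_arm([
  {"offset":[0,0,0],"turn":[0,0,0],"jaw":1},
  {"offset":[0,0,0],"turn":[0,0,0],"jaw":1},
  {"offset":[0,0,0],"turn":[0,0,0],"jaw":1},
  {"offset":[0,0,0],"turn":[0,0,0],"jaw":1},
  {"offset":[0,0,0],"turn":[0,0,0],"jaw":1},
  {"offset":[0,0,0.005],"turn":[0,0,0],"jaw":1},
  {"offset":[0,0,0.015],"turn":[0,0,0],"jaw":1},
  {"offset":[0,0,0.015],"turn":[0,0,0],"jaw":1},
  {"offset":[0,0,0.005],"turn":[0,0,0],"jaw":1},
  {"offset":[0,0,0],"turn":[0,0,0],"jaw":1},
])

```text
clock: 23.1
position: [370.5, 267.8, 133.9]
ee_rot: [0.201, 0.979, 0.001, 0.001]
wrist_force: [0.2, -0.2, -2.0]
width: 59.7
finger_force: 54.3
```

Request:
step_arm([
  {"offset":[0.012,-0.006,0],"turn":[0,0,-0.03],"jaw":1},
  {"offset":[0.021,-0.01,0],"turn":[0,0,-0.04],"jaw":1},
  {"offset":[0.021,-0.01,0],"turn":[0,0,-0.04],"jaw":1},
  {"offset":[0.021,-0.01,0],"turn":[0,0,-0.04],"jaw":1},
  {"offset":[0.021,-0.01,0],"turn":[0,0,-0.04],"jaw":1},
  {"offset":[0.021,-0.01,0],"turn":[0,0,-0.04],"jaw":1},
  {"offset":[0.021,-0.01,0],"turn":[0,0,-0.04],"jaw":1},
  {"offset":[0.021,-0.01,0],"turn":[0,0,-0.04],"jaw":1},
  {"offset":[0.021,-0.01,0],"turn":[0,0,-0.04],"jaw":1},
  {"offset":[0.021,-0.01,0],"turn":[0,0,-0.04],"jaw":1},
])

```text
clock: 23.93
position: [571.7, 170.0, 131.2]
ee_rot: [0.389, 0.921, -0.0, -0.0]
wrist_force: [0.3, 0.3, -1.0]
width: 59.4
finger_force: 54.2
```

Request:
step_arm([
  {"offset":[0.021,-0.01,0],"turn":[0,0,-0.04],"jaw":1},
  {"offset":[0.021,-0.01,0],"turn":[0,0,-0.026],"jaw":1},
  {"offset":[0.014,-0.009,0],"turn":[0,0,0],"jaw":1},
  {"offset":[0.005,-0.003,0],"turn":[0,0,0],"jaw":1},
  {"offset":[0,0,0],"turn":[0,0,0],"jaw":1},
  {"offset":[0,0,0],"turn":[0,0,0],"jaw":1},
  {"offset":[0,0,0],"turn":[0,0,0],"jaw":1},
  {"offset":[0,0,0],"turn":[0,0,0],"jaw":1},
  {"offset":[0,0,0],"turn":[0,0,0],"jaw":1},
  {"offset":[0,0,0],"turn":[0,0,0],"jaw":1},
])

```text
clock: 24.77
position: [631.2, 139.8, 132.6]
ee_rot: [0.417, 0.909, 0.0, -0.0]
wrist_force: [-0.0, -0.2, -1.7]
width: 59.2
finger_force: 54.3
```

```bash
python3 w.py tip2 632.3 140 12 80 3
```

```text
tip2 1487 [590.5 184.2  12. ] (array([597.1, 178.6]), 20.0, 88.4, -49.0) TCP [631.3 139.7 132.6] yaw 130.7 tz [ 0.  0. -1.] t 24.82
```

View pics/tip2.png

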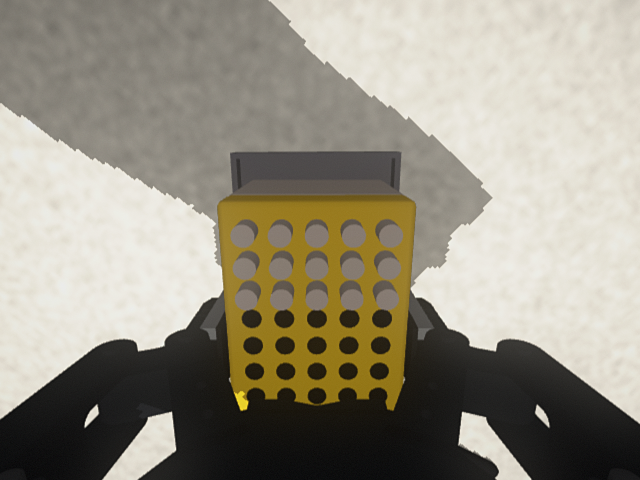

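The tip box is aligned over the oblong tray (columns 231–401), with its centre within about 1 mm. I'll lower it.

Request:
step_arm([
  {"offset":[0,0,-0.008],"turn":[0,0,0],"jaw":1},
  {"offset":[0,0,-0.01],"turn":[0,0,0],"jaw":1},
  {"offset":[0,0,-0.008],"turn":[0,0,0],"jaw":1},
  {"offset":[0,0,-0.005],"turn":[0,0,0],"jaw":1},
  {"offset":[0,0,-0.003],"turn":[0,0,0],"jaw":1},
  {"offset":[0,0,-0.002],"turn":[0,0,0],"jaw":1},
  {"offset":[0,0,0],"turn":[0,0,0],"jaw":1},
  {"offset":[0,0,0],"turn":[0,0,0],"jaw":1},
  {"offset":[0,0,0],"turn":[0,0,0],"jaw":1},
  {"offset":[0,0,0],"turn":[0,0,0],"jaw":1},
])

```text
clock: 25.65
position: [631.4, 139.3, 96.7]
ee_rot: [0.418, 0.909, -0.0, -0.0]
wrist_force: [-4.4, -0.4, 4.9]
width: 59.4
finger_force: 54.9
```

Request:
step_arm([
  {"offset":[0,0,0],"turn":[0,0,0],"jaw":0.3},
  {"offset":[0,0,0],"turn":[0,0,0],"jaw":0},
  {"offset":[0,0,0],"turn":[0,0,0],"jaw":0},
  {"offset":[0,0,0],"turn":[0,0,0],"jaw":0},
  {"offset":[0,0,0.008],"turn":[0,0,0],"jaw":0},
  {"offset":[0,0,0.015],"turn":[0,0,0],"jaw":0},
  {"offset":[0,0,0.03],"turn":[0,0,0],"jaw":0},
  {"offset":[0,0,0.04],"turn":[0,0,0],"jaw":0},
  {"offset":[0,0,0.04],"turn":[0,0,0],"jaw":0},
  {"offset":[0,0,0.04],"turn":[0,0,0],"jaw":0},
])

```text
clock: 26.48
position: [631.3, 139.3, 271.8]
ee_rot: [0.418, 0.909, 0.0, 0.0]
wrist_force: [1.8, -0.1, -0.6]
width: 85.6
finger_force: 0.0
```

Request:
step_arm([
  {"offset":[-0.03,0.03,0],"turn":[0,0,0],"jaw":0},
  {"offset":[-0.03,0.03,0],"turn":[0,0,0],"jaw":0},
  {"offset":[-0.03,0.03,0],"turn":[0,0,0],"jaw":0},
  {"offset":[-0.03,0.03,0],"turn":[0,0,0],"jaw":0},
  {"offset":[-0.03,0.03,0],"turn":[0,0,0],"jaw":0},
  {"offset":[-0.03,0.03,0],"turn":[0,0,0],"jaw":0},
  {"offset":[-0.03,0.03,0],"turn":[0,0,0],"jaw":0},
  {"offset":[-0.03,0.03,0],"turn":[0,0,0],"jaw":0},
  {"offset":[0,0,0],"turn":[0,0,0],"jaw":0},
  {"offset":[0,0,0],"turn":[0,0,0],"jaw":0},
])

```text
clock: 27.32
position: [394.3, 376.6, 270.1]
ee_rot: [0.416, 0.909, 0.0, 0.0]
wrist_force: [-0.4, -0.1, 1.0]
width: 85.5
finger_force: 0.0
```

Run:
```python
from workcell import r
from h import *
d=r.snapshot("top");P=cloud(d);cv2.imwrite("pics/topf.png",cv2.resize(d["img"][130:390,140:600,::-1],None,fx=1.7,fy=1.7))
for n,x,y,h in [("jar",433.5,-100,83),("vial",366,-266,88),("sq",632,-164,113),("tip",632,140,61),("phone",804,31,9),("big",478.7,-615.5,178)]:
    m=(np.abs(P[...,2]-h)<6)&(np.hypot(P[...,0]-x,P[...,1]-y)<(70 if n!="phone" else 85));Q=P[m];print(n,m.sum(),np.nanmedian(Q,0).round(1),rect(Q))
```

```text
jar 362 [434.  -98.5  84.8] (array([434.1, -99.5]), 50.3, 52.5, -89.2)
vial 103 [ 367.5 -262.1   89.3] (array([ 367.5, -263.3]), 23.3, 26.1, 0.7)
sq 141 [ 630.3 -163.1  115.1] (array([ 631.5, -162.1]), 31.3, 33.4, -88.7)
tip 751 [632.7 139.   62.9] (array([631.6, 143.5]), 62.1, 95.8, 40.9)
phone 1918 [803.3  30.7   9.1] (array([803.8,  30.4]), 166.4, 168.2, -52.6)
big 357 [ 478.7 -614.7  179.6] (array([ 479., -616.]), 45.3, 48.6, 0.4)
```

View pics/topf.png

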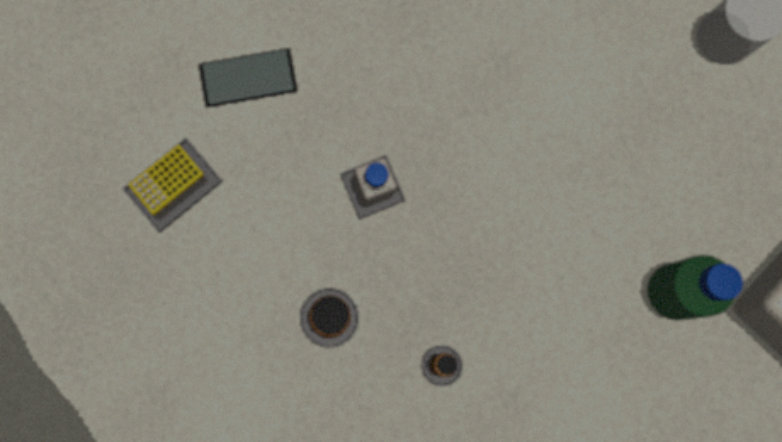

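All four containers stand centred in their trays, within 4 mm and with their tops 3 mm higher than before. The phone and big bottle haven't moved, and the arm is clear.

```bash
python3 -c "
from workcell import r
print(r.job_done())"
```

```text
the job is handed in; nothing more can be done
None
```

The job is handed in: by the final top view all four containers stand upright in their matching trays, within about 4 mm of centre, and the phone and big bottle have not moved; no verdict was returned.

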